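Push a stuck adapter out of a centrifuge bucket

TASK

The orange adapter block has stuck inside the aluminium centrifuge bucket that lies on its side in the white cradle. Take the blue-handled push rod, push through the round access hole in the bucket's closed end until the adapter has come fully out of the mouth and stands clear of the bucket, upright on the white tray, then draw the rod out and lay it back down flat on the bench. Leave the other things on the bench where they are.

Things in the scene. Friction and masses are not known exactly. Their poses are not given: they have to be found in the camera images.
- bucket: Fixed. Square aluminium centrifuge bucket lying on its side in a white cradle. Origin on the bench under it; x points out of its mouth (the push direction), z up. Closed end (8 mm wall): outer face at x = -45 mm; nothing extends behind it. Mouth at x = 35 mm. Outside 74 mm wide (100 over the low feet), top 102 mm above the bench. Pocket 58 mm wide, floor 35 mm above the bench.
- hole (a point): Centre of the round access hole in the bucket's closed end, on its outer face (bucket x = -45 mm), 60 mm above the bench. The hole is 26 mm in diameter, goes through the 8 mm wall, and its level axis is the bucket's x. Axes as the bucket's.
- tray (a point): Middle of the white tray's floor in front of the mouth, at bucket x = 97 mm, 35 mm above the bench, level with the pocket's floor. The tray is 66 mm wide inside, runs from the mouth to an end stop at bucket x = 160 mm, and has side rails whose tops are 47 mm above the bench.
- adapter: Orange block, 60 mm long (x, as the bucket's), 54 wide, 50 high, about 0.22 kg; origin at its centre. Starts inside the bucket, centre at bucket x = -6 to 2 mm, stuck by a sprung rubber lining in the roof: 7 to 15 N of push on its flat back moves it; the grip ends once its back passes bucket x = 13 mm, then it slides lightly. It is clear of the bucket when its centre is beyond bucket x = 68 mm.
- push_rod: Push rod, loose, 0.12 kg, lying on the bench. Blue handle 90 mm long (x), 18 wide (y), 32 high; origin at the handle's centre, 16 mm above the bench; x points to the tip. A 12 mm thick steel rod with black rubber end stands out 100 mm from the handle's front on its centre line. The handle is too big for the hole: it stops at the closed end with the tip at bucket x = 55 mm.
- rod_tip (a point): Centre of the end face of the push rod's tip, 145 mm from the handle's centre; its x axis is the rod's.
- lab_timer: Bystander: beige clockwork timer, 56x66x70 mm, loose; origin at the centre of its underside.
- tip_rack_red: Bystander: red pipette-tip rack on a blue base, 82x122x60 mm, loose; origin at the centre of its underside.
- marker: Bystander: white felt marker with a black cap, 14x128x16 mm, lying on the bench, loose; origin at the centre of its underside, long side along its y.

How it is judged:
By the outcome, as a careful person would: the job done as asked, in the order asked, and still so for the second after the job is handed in, with the robot touching nothing.
It also fails if it takes over 58 s, if anything falls off the work surface, if the arm or the gripper's body presses on something with over 40 N, if the wrist force passes 120 N, or if a joint passes its speed limit or range.

ROBOT

A 6-joint arm with a two-finger parallel gripper is mounted at the origin on the work surface; the furniture and walls round the work are solid. World frame = base frame: x ahead of the robot, y to its left, z up, the work surface at z = 0. Lengths are in m, angles in rad, forces in N, time in s.
With the tool pointing down it reaches from about 0.425 to 0.95 m from the base axis. Payload 3.5 kg.
Tool frame: the origin (TCP) lies on the centre line of the jaws, within the pads' length; the fingertips stand 8 mm ahead of it and the grasp point (between the pads) lies 11 mm behind it; z points along the fingers, y is the line along which they close (so a half turn about z gives the same grasp; the last joint's range is limited). The gripper opens to 85 mm and grips with 20 to 120 N. Pads are 22 mm wide; open, the fingers measure 114 mm over their backs; the gripper's body (76 mm by 85 mm) begins 54 mm behind the grasp point. The pads swing forward as they close: fully open they stand 13 mm farther back than shut.
Start: joints at [-1.455, 0.286, 1.577, -0, 1.279, -0.15], TCP at [0.177, -0.651, 0.239] pointing down, gripper open.
Joint ranges: [-2.77, 2.77], [-0.9, 2.22], [0.21, 2.48], [-1.53, 4.67], [0.24, 2.81], [-2.84, 2.84]. Speed limits (rad/s): [2.79, 2.79, 3.14, 3.14, 3.14, 3.14].

INTERFACE

Orientations are given as a 3x3 rotation matrix whose columns are the frame's x, y, z axes.
In Python, from station import env gives the robot as it stands.
- The arm moves only by the shell command python3 -m crank 'ROWS' [OPENING]. ROWS is a JSON object of lists of equal length, an entry for each row: "dp": the shift along the tool's x, y, z in m, a list of three; "delta_rot": the turn, a rotation vector about the tool's x, y, z in rad, a list of three. A call has 1 to 12 rows; each row shifts and turns the commanded pose from where the row before left it, along the tool's axes as they then stand; what a row does not reach is not made up. A row lasts 1/10 s, in which the tool goes at most 50 mm and 8.59 degrees, less where a joint would pass 70% of its speed; a pose out of reach is approached as far as the arm can. A call with a gripper value outside its range is refused whole. OPENING is the opening, from 0 (shut) to 1 (fully open), set as the call begins (- or left out, the last holds). The fingers move at their own pace and stop on an object; the grip force is fixed at half the most. Time passes only in rows, so rows that do not move let the fingers close. It gives the time, the measured TCP pose, the force, the opening and the grip force at its end, in the units of the state.
- env.state(): the state, without advancing time (a new reading comes with each control period).
- env.camera(name): name is "scene" or "top" or "wrist"; returns the picture (400x640x3 uint8, red, green, blue); there is no depth.
- env.camera_info(name): a dict with "intrinsics" (3x3 intrinsics, pixels), "rvec" (rotation vector, rad) and "tvec" (3), from world to camera coordinates, as OpenCV has them. Camera axes: x right, y down, z forward; pixel columns grow to the right and rows downward; lengths in m; the calibration is good to about 2 mm. A picture is of the moment at which its call begins: read the wrist's pose just before it. camera_info takes no time and is no camera call; for the wrist camera it gives the pose at the moment of the call.
- env.close_job(): hands the job in; it is judged then, once.
Trained networks look in the newest picture that a camera, given by its name, has taken for a name from the list of things; names that differ only in an ending like _2 or _b are one class to them, and where a whole thing is asked for, a point or a joint stands for the part that bears it (a point fixed in the world has none). Each returns a list of dicts, best first, with "p" (0 to 1); they miss things now and then, are a little off and sometimes report something else, mostly with a low value. They report only what shows in the picture. A call takes as long as a camera call.
- env.find_in(camera, target): "pixel" ([column, row] in pixels, amid what is visible of it).
The state is a dict: "t": time; "joint_positions": joint angles; "qd": joint speeds; "effort": joint torques, N m; "position": TCP position; "tool_rot": TCP orientation; "force": force on the tool from outside, world axes, zero at the start; "ft_torque": the same for the moment, N m; "gripper_width": finger opening in m; "finger_force": force on a finger pad.
Only numpy, scipy, OpenCV 4.12 (cv2) and the standard library are available. Lean on these libraries where they do the work, as an engineer would, in place of code of your own. Each camera call takes 0.05 s, during which the arm holds its last target. There are 200 camera calls.

## Working session

There is one attempt and no reset: what is moved stays moved. The work goes in short steps, Python scripts to look and compute and a shell command to move; the robot and the scene stay as the last step left them, time stands still between calls to the robot, and variables do not carry over. Pictures are saved under pics/ and viewed, at most 10 in all, crops included, and the job is handed in when it is done.

```bash
mkdir -p pics; ls
cat > h.py <<'E'
import numpy as np, cv2
from station import env
def cam(n):
    i=env.camera_info(n); return np.array(i["intrinsics"],float),cv2.Rodrigues(np.array(i["rvec"],float))[0],np.array(i["tvec"],float).ravel()
def ray(n,px,z):
    K,R,t=cam(n); d=R.T@np.linalg.inv(K)@np.array([px[0],px[1],1.]); c=-R.T@t
    return c+d*(z-c[2])/d[2]
def proj(n,P):
    K,R,t=cam(n); q=(K@(R@np.atleast_2d(P).T+t[:,None])).T; return q[:,:2]/q[:,2:]
def shot(n,f=None):
    im=np.asarray(env.camera(n)); 
    if f: cv2.imwrite(f"pics/{f}.png",im[:,:,::-1])
    return im
E
python3 - <<'E'
from h import *
for n,z in (("top",0),("scene",0)):
    shot(n,n+"0")
    K,R,t=cam(n); print(n,(-R.T@t).round(3),K[0,0])
    for o,zz in (("bucket",.102),("hole",.06),("tray",.035),("adapter",.06),("push_rod",.03),("rod_tip",.016),("lab_timer",.07),("tip_rack_red",.06),("marker",.016)):
        for r in env.find_in(n,o)[:2]: print(o,np.round(r["pixel"]),round(r["p"],2),ray(n,r["pixel"],zz).round(3))
print(env.state()["tool_rot"],env.state()["t"])
E
```

```text
pics
top [0.3   0.02  1.333] 505.9354822663796
bucket [299. 214.] 0.95 [0.474 0.1   0.102]
hole [298. 213.] 0.77 [0.482 0.106 0.06 ]
tray [301. 213.] 0.86 [0.485 0.101 0.035]
push_rod [439. 225.] 0.8 [ 0.458 -0.258  0.03 ]
rod_tip [439. 229.] 0.96 [ 0.448 -0.261  0.016]
lab_timer [208. 170.] 0.57 [0.59  0.339 0.07 ]
lab_timer [440. 228.] 0.39 [ 0.445 -0.251  0.07 ]
tip_rack_red [344. 131.] 0.59 [ 0.699 -0.01   0.06 ]
marker [411. 147.] 0.53 [ 0.669 -0.192  0.016]
scene [-0.16  0.39  1.07] 419.9196235042993
bucket [304. 231.] 0.59 [0.44  0.115 0.102]
hole [303. 230.] 0.57 [0.47  0.104 0.06 ]
hole [306. 174.] 0.36 [ 0.661 -0.003  0.06 ]
tray [302. 230.] 0.89 [0.489 0.098 0.035]
adapter [309. 223.] 0.66 [0.485 0.076 0.06 ]
adapter [302. 233.] 0.26 [0.465 0.109 0.06 ]
push_rod [381. 207.] 0.51 [ 0.453 -0.161  0.03 ]
lab_timer [210. 236.] 0.66 [0.573 0.348 0.07 ]
tip_rack_red [306. 178.] 0.69 [0.649 0.004 0.06 ]
tip_rack_red [309. 224.] 0.52 [0.482 0.077 0.06 ]
[[ 9.64873630e-01  2.62714444e-01 -4.29205334e-06]
 [ 2.62714443e-01 -9.64873629e-01 -4.66959524e-05]
 [-1.64089902e-05  4.39281087e-05 -9.99999999e-01]] 1.0
```

Run:
```python
import cv2
a=cv2.imread("pics/top0.png"); cv2.imwrite("pics/topc.png",cv2.resize(a[110:310,210:476],None,fx=3,fy=3,interpolation=cv2.INTER_CUBIC))
```

```text
(no output)
```

View pics/topc.png

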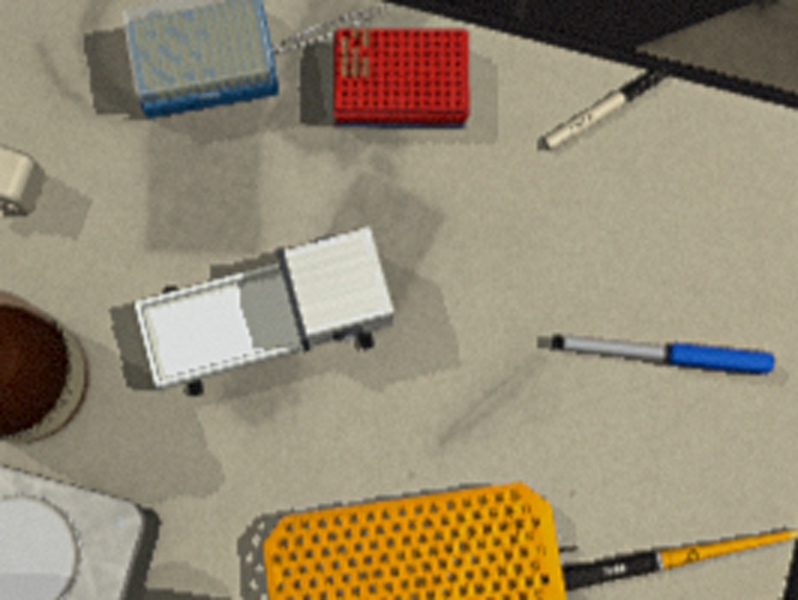

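View pics/scene0.png

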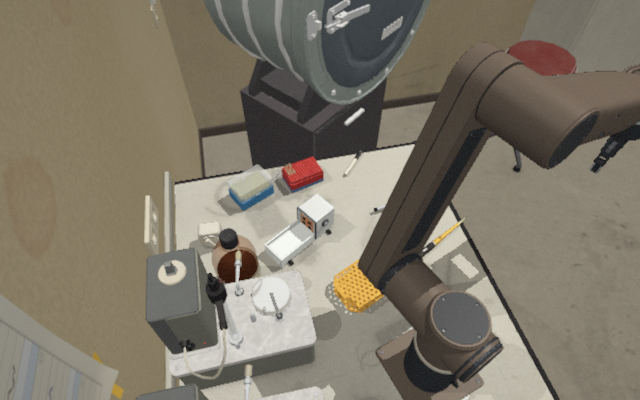

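The top view shows the bucket roof in the crop at about (283–393, 228–335), with its mouth to the left (+y). The rod's handle is at about (668–775, 345–372) and its tip at about (538, 342), pointing toward +y. The scene view confirms this layout. Next I fit the models.

```bash
cat > fit.py <<'E'
from h import *
from scipy.optimize import least_squares, minimize
def T(p,P):
    P=np.atleast_2d(P).astype(float); c,s=np.cos(p[2]),np.sin(p[2]); return P@np.array([[c,s,0],[-s,c,0],[0,0,1]])+[p[0],p[1],0]
def box(x0,x1,w,z0,z1): return [[x,y,z] for x in(x0,x1) for y in(-w/2,w/2) for z in(z0,z1)]
def iou(n,mask,P,S=8):
    h=cv2.convexHull((proj(n,P)*S).astype(np.float32)) ; m=np.zeros((mask.shape[0],mask.shape[1]),np.uint8)
    cv2.fillConvexPoly(m,np.round(h*(16/S)).astype(np.int32),1,shift=4)
    return (m&mask).sum()/max(1,(m|mask).sum())
E
cat > m1.py <<'E'
from fit import *
im=cv2.imread("pics/top0.png"); px=lambda q:np.array(q)/3+[210,110]
bp=np.array([[-.045,-.037,.102],[-.045,.037,.102],[.035,-.037,.102],[.035,.037,.102],[.160,-.033,.047],[.160,.033,.047]])
# bucket x ~ +y, its y ~ -x
q=px([[371,228],[393,310],[283,250],[305,335],[143,307],[161,383]])
q=q[[1,0,3,2,5,4]] ; q=q[[1,0,3,2,5,4]]
best=None
for a in ((0,1),(1,0)):
    Q=q.reshape(3,2,2)[:,a].reshape(6,2)
    r=least_squares(lambda p:(proj("top",T(p,bp))-Q).ravel(),[.48,.07,1.8])
    if best is None or r.cost<best.cost: best=r;BQ=Q
print("bucket",best.x.round(4),best.cost,(best.fun.reshape(6,2)).round(1).tolist())
hsv=cv2.cvtColor(im,cv2.COLOR_BGR2HSV); m=cv2.inRange(hsv,(105,140,50),(125,255,255)); m[:, :410]=0;m[:200]=0;m[260:]=0
m=(m>0).astype(np.uint8); print(m.sum())
x0=ray("top",px([722,357]),.025); rb=None
for d in (0,.1,-.1,.2):
    r=minimize(lambda p:-iou("top",m,T(p,box(-.045,.045,.018,0,.032))),[x0[0],x0[1],1.6+d],method="Nelder-Mead",options=dict(initial_simplex=[[x0[0],x0[1],1.6+d],[x0[0]+.006,x0[1],1.6+d],[x0[0],x0[1]+.006,1.6+d],[x0[0],x0[1],1.7+d]]))
    if rb is None or r.fun<rb.fun: rb=r
print("rod",rb.x.round(4),rb.fun, "tip",T(rb.x,[.145,0,.016]).round(4), "tip px3",(proj("top",T(rb.x,[.145,0,.016]))-[210,110])*3, "seen tip",ray("top",px([539,342]),.016))
b=best.x
o=cv2.resize(im[150:260,245:476],None,fx=3.4,fy=3.4,interpolation=cv2.INTER_CUBIC)
def dr(P,c):
    for u in proj("top",P): cv2.circle(o,tuple(int(v) for v in (u-[245,150]+.5)*3.4),3,c,1)
dr(T(b,bp),(0,0,255)); dr(T(b,box(-.045,.035,.074,.0,.102)),(0,255,0)); dr(T(b,[[.16,-.033,.035],[.16,.033,.035],[-.045,0,.06]]),(255,0,255))
dr(T(rb.x,box(-.045,.045,.018,0,.032)),(0,255,255)); dr(T(rb.x,[.145,0,.016]),(0,0,255)); cv2.imwrite("pics/ov1.png",o)
s=env.state(); tz=np.arctan2(s["tool_rot"][1][0],s["tool_rot"][0][0]); print("tool yaw",tz)
E
python3 m1.py
```

```text
bucket [0.4982 0.0476 1.8561] 3.3424169333345772 [[0.4, -0.8], [1.3, 0.2], [-1.4, 0.5], [-0.7, 0.8], [-0.0, -0.0], [0.5, -0.7]]
234
rod [ 0.4486 -0.2864  1.5835] -0.6943620178041543 tip [[ 0.4468 -0.1414  0.016 ]] tip px3 [[550.36431482 358.40351535]] seen tip [ 0.46102928 -0.13171631  0.016     ]
tool yaw 0.26583439281663473
```

View pics/ov1.png

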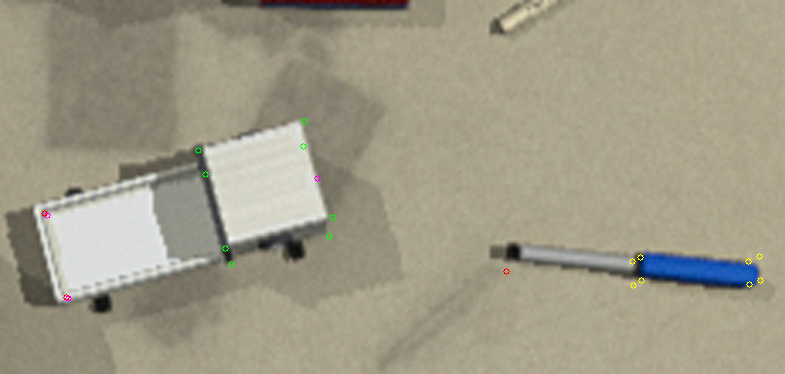

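The bucket fit matches the picture: roof corners at about (205–330, 122–236) and tray end corners at (45, 215) and (68, 298). The rod's yaw is off, since the fit's tip lands at (506, 271) and the real one is at (491, 251). I'll refit the rod from its axis points.

Run:
```python
from fit import *
g=lambda u,z:ray("top",np.array(u)/3.4+[245,150],z)
P=[[.145,0,.016],[.045,0,.024],[-.045,0,.02]]; q=np.array([[491,251],[640,264],[760,274]])/3.4+[245,150]
r=least_squares(lambda p:(proj("top",T(p,P))-q).ravel(),[.45,-.28,1.5]); print(r.x.round(4),r.fun.round(2))
s=env.state(); print(s["position"],np.array(s["tool_rot"]).round(3).tolist())
# goal: tcp above handle centre z=.2 ; tool x along rod => yaw
R=np.array(s["tool_rot"]); d=np.array([r.x[0],r.x[1],.2])-s["position"]; print("d tool",(R.T@d).round(4))
```

```text
[ 0.4485 -0.285   1.4875] [ 3.61  0.38 -1.33 -0.33 -2.25  0.04]
[ 0.17734275 -0.6512819   0.23934358] [[0.965, 0.263, -0.0], [0.263, -0.965, -0.0], [-0.0, 0.0, -1.0]]
d tool [ 0.3579 -0.2822  0.0393]
```

```bash
python3 -m crank '{"dp":[[0.033,-0.026,0.003],[0.033,-0.026,0.003],[0.033,-0.026,0.003],[0.033,-0.026,0.003],[0.033,-0.026,0.003],[0.033,-0.026,0.003],[0.033,-0.026,0.003],[0.033,-0.026,0.003],[0.033,-0.026,0.003],[0.033,-0.026,0.003],[0.028,-0.022,0.003],[0,0,0]],"delta_rot":[[0,0,0],[0,0,0],[0,0,0],[0,0,0],[0,0,0],[0,0,0],[0,0,0],[0,0,0],[0,0,0],[0,0,0],[0,0,0],[0,0,0]]}' 1
python3 -m crank '{"dp":[[0,0,0],[0,0,0],[0,0,0],[0,0,0],[0,0,0],[0,0,0],[0,0,0],[0,0,0],[0,0,0],[0,0,0]],"delta_rot":[[0,0,-0.135],[0,0,-0.135],[0,0,-0.135],[0,0,-0.135],[0,0,-0.135],[0,0,-0.135],[0,0,-0.135],[0,0,-0.135],[0,0,-0.14],[0,0,0]]}'
python3 - <<'E'
from fit import *
shot("wrist","w1"); s=env.state(); print(s["t"],s["position"],np.array(s["tool_rot"]).round(3).tolist())
K,R,t=cam("wrist"); print((-R.T@t).round(3))
for o,z in(("push_rod",.02),("rod_tip",.016)):
  for r in env.find_in("wrist",o)[:2]: print(o,r,ray("wrist",r["pixel"],z))
E
```

```text
t: 2.2
position: [0.4502, -0.2818, 0.206]
tool_rot: [[0.964, 0.267, 0.0], [0.267, -0.964, 0.001], [0.0, -0.001, -1.0]]
force: [0.2, -0.7, -0.4]
gripper_width: 0.0858
finger_force: 0.0
t: 3.2
position: [0.4483, -0.286, 0.2066]
tool_rot: [[0.086, 0.996, 0.0], [0.996, -0.086, -0.001], [-0.001, 0.0, -1.0]]
force: [0.3, 0.4, -0.2]
gripper_width: 0.0858
finger_force: 0.0
3.25 [ 0.44834254 -0.2858403   0.20647982] [[0.088, 0.996, 0.0], [0.996, -0.088, -0.0], [-0.0, 0.0, -1.0]]
[ 0.455 -0.214  0.342]
push_rod {'pixel': [323.6, 136.4], 'p': 0.61} [ 0.45812345 -0.24758106  0.02      ]
rod_tip {'pixel': [321.5, 134.8], 'p': 0.56} [ 0.45619539 -0.24605212  0.016     ]
```

View pics/w1.png

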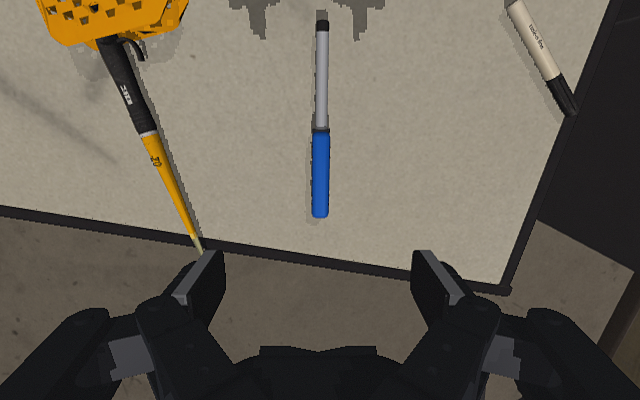

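The wrist view shows the rod with its tip at (322, 20), the handle front at (321, 130) and the handle rear at (320, 217). The rod is nearly parallel to the tool's x axis.

Run:
```python
from fit import *
for u,z in(((322,20),.016),((321,131),.032),((321,131),.02),((320,217),.016)): print(u,ray("wrist",u,z).round(4))
P=[[.145,0,.018],[.045,0,.026],[-.045,0,.014]]; q=np.array([[322,20],[321,131],[320,217]],float)
r=least_squares(lambda p:(proj("wrist",T(p,P))-q).ravel(),[.45,-.28,1.5]); print(r.x.round(4),r.fun.round(2))
s=env.state(); R=np.array(s["tool_rot"]); print("d tool",(R.T@(np.array([r.x[0],r.x[1],.013])-s["position"])).round(4),"dyaw",r.x[2]-np.arctan2(R[1,0],R[0,0]))
```

```text
(322, 20) [ 0.4654 -0.1417  0.016 ]
(321, 131) [ 0.4559 -0.2408  0.032 ]
(321, 131) [ 0.456  -0.2419  0.02  ]
(320, 217) [ 0.4471 -0.3349  0.016 ]
[ 0.4516 -0.2873  1.4764] [-0.    1.05 -0.02  1.24  0.02 -2.99]
d tool [-0.0014  0.0033  0.1935] dyaw -0.006412652132227192
```

```bash
python3 -m crank '{"dp":[[-0.001,0.003,0.035],[0,0,0.035],[0,0,0.035],[0,0,0.035],[0,0,0.025],[0,0,0.015],[0,0,0.011],[0,0,0]],"delta_rot":[[0,0,0.006],[0,0,0],[0,0,0],[0,0,0],[0,0,0],[0,0,0],[0,0,0],[0,0,0]]}' 1
python3 -m crank '{"dp":[[0,0,0],[0,0,0],[0,0,0],[0,0,0],[0,0,0],[0,0,0],[0,0,0],[0,0,0]],"delta_rot":[[0,0,0],[0,0,0],[0,0,0],[0,0,0],[0,0,0],[0,0,0],[0,0,0],[0,0,0]]}' 0
```

```text
t: 4.15
position: [0.4512, -0.2861, 0.0144]
tool_rot: [[0.092, 0.996, -0.001], [0.996, -0.092, 0.001], [0.001, -0.001, -1.0]]
force: [-0.8, -0.1, -0.5]
gripper_width: 0.0856
finger_force: 0.0
t: 4.95
position: [0.4521, -0.2869, 0.0161]
tool_rot: [[0.091, 0.996, 0.001], [0.996, -0.091, -0.001], [-0.001, 0.001, -1.0]]
force: [-0.5, 0.5, 5.5]
gripper_width: 0.0171
finger_force: 59.8
```

```bash
python3 -m crank '{"dp":[[0,0,-0.015],[0,0,-0.02],[0,0,-0.02],[0,0,-0.01],[0,0,0],[0,0,0],[0,0,0],[0,0,0],[0,0,0]],"delta_rot":[[0,0,0],[0,0,0],[0,0,0],[0,0,0],[0,0,-0.1],[0,0,-0.1],[0,0,-0.1],[0,0,-0.077],[0,0,0]]}'
python3 - <<'E'
from fit import *
s=env.state(); R=np.array(s["tool_rot"]); b=[.4982,.0476,1.8561]
g=T(b,[-.215,0,.075])[0]; print(g,"d tool",(R.T@(g-s["position"])).round(4),"dyaw",b[2]-np.arctan2(R[1,0],R[0,0]))
E
```

```text
t: 5.85
position: [0.4511, -0.2859, 0.0799]
tool_rot: [[-0.282, 0.959, -0.001], [0.959, 0.282, 0.001], [0.001, -0.001, -1.0]]
force: [-0.4, 0.9, -2.0]
gripper_width: 0.0166
finger_force: 59.0
[ 0.55871151 -0.15870889  0.075     ] d tool [0.0917 0.1391 0.0049] dyaw -0.0005902620635485079
```

```bash
python3 -m crank '{"dp":[[0.015,0.024,0],[0.015,0.024,0],[0.015,0.024,0],[0.015,0.024,0],[0.015,0.024,0.002],[0.017,0.019,0.003],[0,0,0],[0,0,0]],"delta_rot":[[0,0,0],[0,0,0],[0,0,0],[0,0,0],[0,0,0],[0,0,0],[0,0,0],[0,0,0]]}'
python3 - <<'E'
from fit import *
s=env.state(); print(np.round(s["position"],4)); a=shot("wrist","w2"); b=shot("top","t2"); c=shot("scene","s2")
for n in("wrist","top","scene"):
  for o in("hole","rod_tip"):
    for r in env.find_in(n,o)[:1]: print(n,o,r)
t=cv2.resize(b[180:260,270:430],None,fx=5,fy=5,interpolation=cv2.INTER_CUBIC)
bk=[.4982,.0476,1.8561]
def dr(o,n,P,off,k,c):
    for u in proj(n,P): cv2.circle(o,tuple(int(v) for v in (u-off+.5)*k),2,c,-1)
dr(t,"top",T(bk,[[-.045,0,.06],[-.07,0,.075]]),[270,180],5,(255,0,255))
sc=cv2.resize(c[160:280,250:410],None,fx=5,fy=5,interpolation=cv2.INTER_CUBIC)[:560]
dr(sc,"scene",T(bk,[[-.045,0,.06],[-.07,0,.075]]),[250,160],5,(255,0,255)); dr(sc,"scene",T(bk,box(-.045,.035,.074,.035,.102)),[250,160],5,(0,255,0))
cv2.imwrite("pics/t2c.png",t[:,:,::-1]);cv2.imwrite("pics/s2c.png",sc[:,:,::-1])
E
```

```text
t: 6.65
position: [0.5586, -0.1584, 0.0749]
tool_rot: [[-0.282, 0.959, -0.001], [0.959, 0.282, 0.0], [0.001, -0.001, -1.0]]
force: [0.0, -0.1, -0.9]
gripper_width: 0.0172
finger_force: 59.1
[ 0.5586 -0.1584  0.0749]
wrist rod_tip {'pixel': [318.4, 198.2], 'p': 0.73}
top hole {'pixel': [299.8, 213.7], 'p': 0.89}
scene hole {'pixel': [303.8, 231.8], 'p': 0.58}
```

View pics/w2.png

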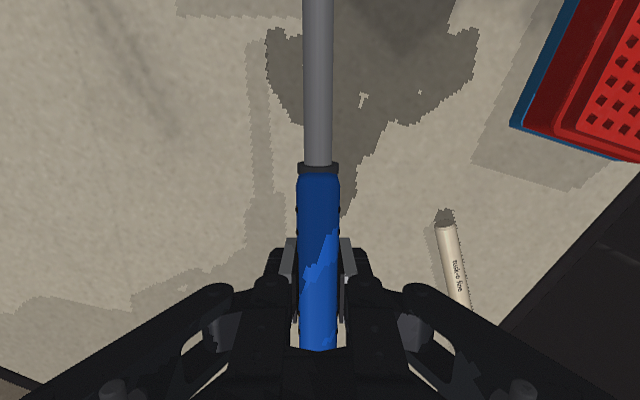

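View pics/s2c.png

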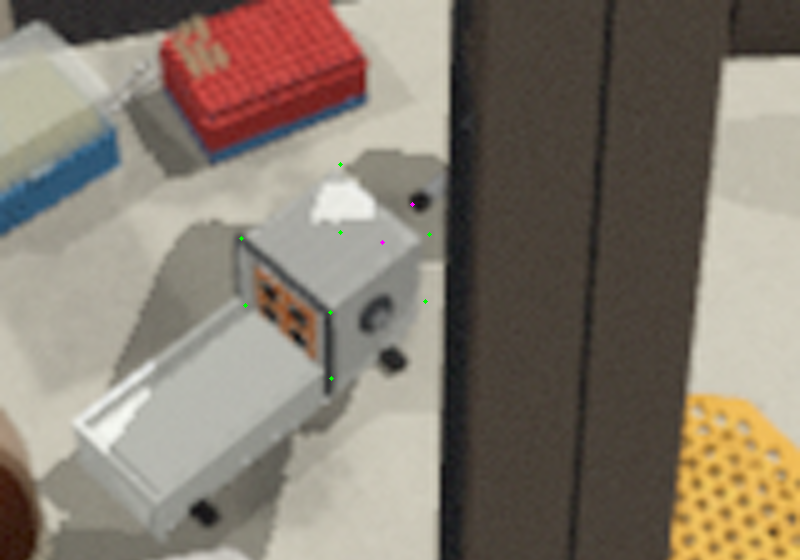

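The wrist view shows the rod held straight, with its axis at column ~319 and the handle front at (318, 170). The scene crop shows the bucket matching the model sideways, with only a few mm of axial doubt at the closed end. The black tip is at (420, 201), next to its predicted (412, 204). I'll check sideways alignment in the top view.

View pics/t2c.png

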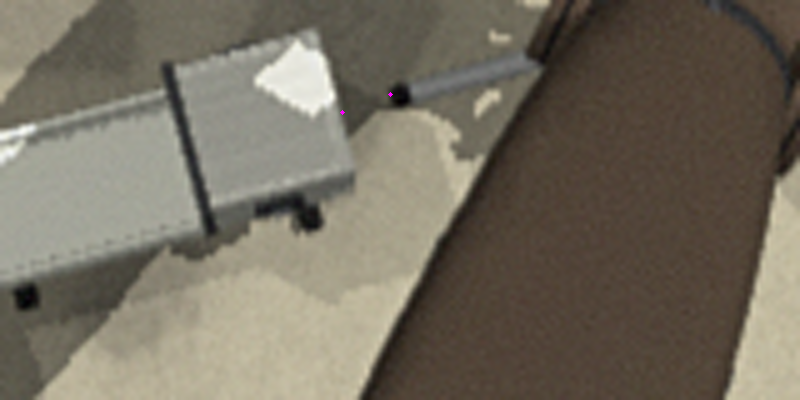

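The top view has the tip at (390, 94), exactly where predicted. The roof corners are at (318, 30) and (352, 172) at the closed end, and about (165, 65) and (205, 214) at the mouth. I'll check those in the bucket frame.

Run:
```python
from fit import *
b=[.4982,.0476,1.8561]
for u in((318,30),(352,172),(165,65),(205,214)):
    p=ray("top",np.array(u)/5+[270,180]-.5,.102)-[b[0],b[1],0]; c,s=np.cos(b[2]),np.sin(b[2]); print(u,round(c*p[0]+s*p[1],4),round(-s*p[0]+c*p[1],4))
s=env.state(); p=np.array(s["position"])-[b[0],b[1],0]; print("tcp in bucket",c*p[0]+s_*p[1] if 0 else (c*p[0]+np.sin(b[2])*p[1], -np.sin(b[2])*p[0]+c*p[1]))
```

```text
(318, 30) -0.0426 -0.0368
(352, 172) -0.0391 0.0361
(165, 65) 0.0351 -0.0406
(205, 214) 0.0359 0.0363
tcp in bucket (np.float64(-0.2156627983237262), np.float64(7.86126872891757e-05))
```

```bash
python3 -m crank '{"dp":[[0,0,0.01],[0,0,0.005],[0,0,0],[0.01,0,0],[0.008,0,0],[0.008,0,0],[0.006,0,0],[0,0,0]],"delta_rot":[[0,0,0],[0,0,0],[0,0,0],[0,0,0],[0,0,0],[0,0,0],[0,0,0],[0,0,0]]}'
```

```text
t: 7.9
position: [0.5496, -0.1271, 0.0604]
tool_rot: [[-0.283, 0.959, -0.0], [0.959, 0.283, 0.0], [0.0, -0.0, -1.0]]
force: [0.0, 0.6, -1.2]
gripper_width: 0.0168
finger_force: 59.1
```

```bash
python3 -m crank '{"dp":[[0.005,0,0],[0.005,0,0],[0.005,0,0],[0.005,0,0],[0.005,0,0],[0.005,0,0],[0.005,0,0],[0.005,0,0]],"delta_rot":[[0,0,0],[0,0,0],[0,0,0],[0,0,0],[0,0,0],[0,0,0],[0,0,0],[0,0,0]]}'
```

```text
t: 8.7
position: [0.5418, -0.094, 0.0625]
tool_rot: [[-0.284, 0.959, 0.009], [0.959, 0.284, -0.01], [-0.012, 0.006, -1.0]]
force: [3.2, -11.5, -2.3]
gripper_width: 0.0167
finger_force: 59.0
```

```bash
python3 -m crank '{"dp":[[0.005,0,0],[0.005,0,0],[0.005,0,0],[0.005,0,0],[0.004,0,0],[0.004,0,0],[0.004,0,0],[0.004,0,0],[0.004,0,0],[0.003,0,0],[0,0,0],[0,0,0]],"delta_rot":[[0,0,0],[0,0,0],[0,0,0],[0,0,0],[0,0,0],[0,0,0],[0,0,0],[0,0,0],[0,0,0],[0,0,0],[0,0,0],[0,0,0]]}'
python3 - <<'E'
from fit import *
b=[.4982,.0476,1.8561]
p=np.array(env.state()["position"])-[b[0],b[1],0]; c,s=np.cos(b[2]),np.sin(b[2]); print(c*p[0]+s*p[1]+.145,-s*p[0]+c*p[1])
t=shot("top"); w=shot("scene")
o=np.vstack([cv2.resize(x,None,fx=5,fy=5,interpolation=cv2.INTER_CUBIC) for x in (t[185:245,250:390],w[190:250,250:390])])
for k,(n,off) in enumerate((("top",[250,185]),("scene",[250,190]))):
    for u in proj(n,T(b,[[.068+.03,y,.085] for y in(-.027,.027)]+[[.038,y,.085] for y in(-.027,.027)])): cv2.circle(o,tuple(int(v) for v in (u-off+.5)*5+[0,300*k]),2,(255,0,255),-1)
cv2.imwrite("pics/c3.png",o[:,:,::-1])
E
```

```text
t: 9.9
position: [0.526, -0.048, 0.0599]
tool_rot: [[-0.282, 0.959, -0.001], [0.959, 0.282, 0.001], [0.001, -0.001, -1.0]]
force: [-0.3, -0.8, -2.0]
gripper_width: 0.017
finger_force: 59.1
0.045398031190819324 0.00021038995664734647
```

View pics/c3.png

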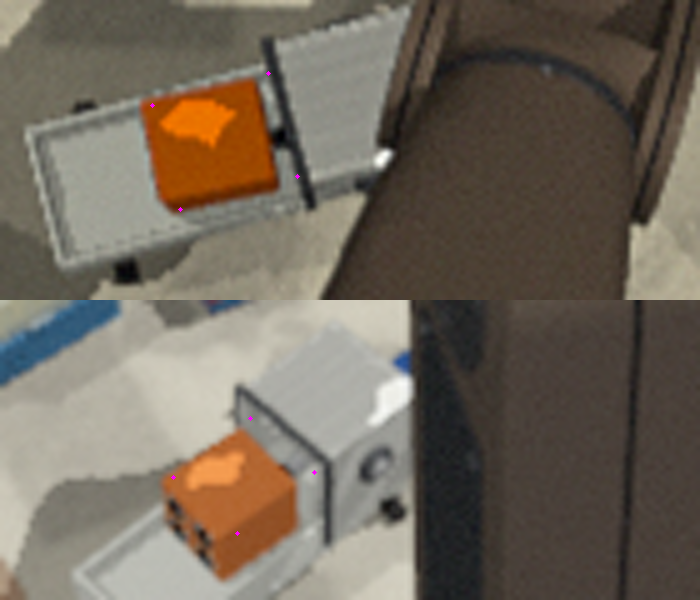

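The top and scene views show the adapter fully out and upright on the tray. The gap behind it shows the tip at (283, 137). I'll push 4 mm more for margin, then withdraw.

```bash
python3 -m crank '{"dp":[[0.002,0,0],[0.002,0,0],[0,0,0],[-0.01,0,0],[-0.015,0,0],[-0.015,0,0],[-0.015,0,0],[-0.015,0,0],[-0.015,0,0],[-0.015,0,0],[-0.015,0,0],[-0.015,0,0]],"delta_rot":[[0,0,0],[0,0,0],[0,0,0],[0,0,0],[0,0,0],[0,0,0],[0,0,0],[0,0,0],[0,0,0],[0,0,0],[0,0,0],[0,0,0]]}'
python3 -m crank '{"dp":[[-0.02,0,0],[-0.02,0,0],[-0.02,0,0],[0,0,0],[0,0,0]],"delta_rot":[[0,0,0],[0,0,0],[0,0,0],[0,0,0],[0,0,0]]}'
python3 - <<'E'
from fit import *
s=env.state(); R=np.array(s["tool_rot"]); print("d tool",(R.T@(np.array([.452,-.287,.016])-s["position"])).round(4))
E
```

```text
t: 11.2
position: [0.5624, -0.1708, 0.0603]
tool_rot: [[-0.282, 0.959, -0.0], [0.959, 0.282, 0.0], [0.0, -0.0, -1.0]]
force: [0.5, -0.2, -1.4]
gripper_width: 0.017
finger_force: 59.1
t: 11.7
position: [0.579, -0.2277, 0.0601]
tool_rot: [[-0.281, 0.96, -0.0], [0.96, 0.281, 0.001], [0.001, -0.0, -1.0]]
force: [-0.0, 0.7, -1.3]
gripper_width: 0.017
finger_force: 59.1
d tool [-0.0212 -0.1385  0.0442]
```

```bash
python3 -m crank '{"dp":[[-0.003,-0.02,0],[-0.003,-0.023,0],[-0.003,-0.023,0],[-0.003,-0.023,0],[-0.003,-0.023,0],[-0.003,-0.023,0],[-0.003,-0.004,0],[0,0,0],[0,0,0],[0,0,0],[0,0,0],[0,0,0]],"delta_rot":[[0,0,0],[0,0,0],[0,0,0],[0,0,0],[0,0,0],[0,0,0],[0,0,0],[0,0,0.1],[0,0,0.1],[0,0,0.1],[0,0,0.07],[0,0,0]]}'
python3 -m crank '{"dp":[[0,0,0.015],[0,0,0.012],[0,0,0.008],[0,0,0.004],[0,0,0.003],[0,0,0.001],[0,0,0]],"delta_rot":[[0,0,0],[0,0,0],[0,0,0],[0,0,0],[0,0,0],[0,0,0],[0,0,0]]}'
```

```text
t: 12.9
position: [0.4522, -0.2858, 0.0604]
tool_rot: [[0.083, 0.997, 0.0], [0.997, -0.083, 0.0], [0.0, 0.0, -1.0]]
force: [-0.2, 0.3, -0.9]
gripper_width: 0.0169
finger_force: 59.1
t: 13.6
position: [0.4517, -0.2866, 0.0174]
tool_rot: [[0.084, 0.996, 0.0], [0.996, -0.084, -0.0], [-0.0, 0.0, -1.0]]
force: [-0.5, 0.2, -0.9]
gripper_width: 0.0167
finger_force: 59.1
```

```bash
python3 -m crank '{"dp":[[0,0,0.0005],[0,0,0.0005],[0,0,0.0005],[0,0,0]],"delta_rot":[[0,0,0],[0,0,0],[0,0,0],[0,0,0]]}'
```

```text
t: 14.0
position: [0.4518, -0.2866, 0.0161]
tool_rot: [[0.084, 0.996, 0.0], [0.996, -0.084, -0.0], [-0.0, 0.0, -1.0]]
force: [-0.8, 0.1, 0.0]
gripper_width: 0.0168
finger_force: 59.4
```

```bash
python3 -m crank '{"dp":[[0,0,0.0005],[0,0,0],[0,0,0],[0,0,0],[0,0,0],[0,0,0],[0,0,0],[0,0,0]],"delta_rot":[[0,0,0],[0,0,0],[0,0,0],[0,0,0],[0,0,0],[0,0,0],[0,0,0],[0,0,0]]}' 1
python3 -m crank '{"dp":[[0,0,-0.01],[0,0,-0.02],[0,0,-0.03],[0,0,-0.035],[0,0,-0.035],[0,0,-0.035],[0,0,-0.03],[0,0,0],[0,0,0],[0,0,0]],"delta_rot":[[0,0,0],[0,0,0],[0,0,0],[0,0,0],[0,0,0],[0,0,0],[0,0,0],[0,0,0],[0,0,0],[0,0,0]]}'
python3 - <<'E'
from fit import *
w=shot("wrist");t=shot("top");c=shot("scene"); r=lambda x,k:cv2.resize(x,None,fx=k,fy=k,interpolation=cv2.INTER_CUBIC)
o=np.zeros((600,800,3),np.uint8); o[:250,:400]=cv2.resize(w,(400,250)); o[300:600,:500]=r(t[170:270,250:416+1],3)[:, :500][:300]; o[0:280,420:800]=r(c[185:255,250:345],4)
cv2.imwrite("pics/f.png",o[:,:,::-1])
E
```

```text
t: 14.8
position: [0.4516, -0.2864, 0.0153]
tool_rot: [[0.084, 0.996, -0.0], [0.996, -0.084, 0.0], [0.0, -0.0, -1.0]]
force: [-0.4, -0.8, 0.9]
gripper_width: 0.0855
finger_force: 0.0
t: 15.8
position: [0.4509, -0.2858, 0.2091]
tool_rot: [[0.084, 0.996, -0.002], [0.996, -0.084, 0.002], [0.001, -0.002, -1.0]]
force: [-0.3, -0.3, -0.6]
gripper_width: 0.0853
finger_force: 0.0
```

View pics/f.png

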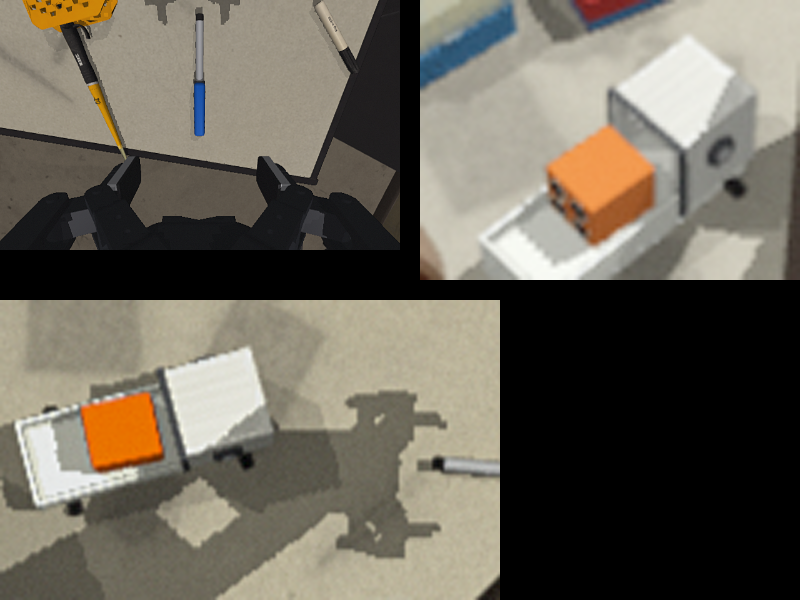

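The adapter stands upright on the tray, clear of the mouth (bottom panel, about (85–160, 395–470)). The rod lies flat where it was first found, and the marker and racks haven't moved.

```bash
python3 -c "
from station import env
print(env.close_job())"
```

```text
the job is handed in; nothing more can be done
None
```

The adapter is out of the bucket and upright on the tray, the push rod is back flat on the bench where it was first lying, and the job was handed in at about 16 s of robot time; no verdict came back.

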